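# Clamp the axle stub and hold the spread snap ring at its groove

## Robot

A 7-joint arm with a two-finger parallel gripper is mounted at the origin on the work surface. World frame = base frame: x ahead of the robot, y to its left, z up, the work surface at z = 0. Lengths are in m, angles in rad, forces in N, time in s.
With the tool pointing down it reaches from about 0.425 to 0.95 m from the base axis. Payload 4.7 kg.
Tool frame: the origin (TCP) lies on the centre line of the jaws, within the pads' length; the fingertips stand robot.nose_length ahead of it and the grasp point (between the pads) lies 8 mm behind it (robot.nose_length is the distance from the TCP to the fingertips, in m); z points along the fingers, y is the line along which they close (so a half turn about z gives the same grasp; the last joint's range is limited). The gripper opens to 85 mm and grips with 20 to 120 N. Pads are 22 mm wide; open, the fingers measure 114 mm over their backs; the gripper's body (76 mm by 85 mm) begins 54 mm behind the grasp point. The pads swing forward as they close: fully open they stand 13 mm farther back than shut.
Start: joints at [1.08, 0.469, -0.049, 1.532, 0.024, 1.141, -0.082], TCP at [0.301, -0.604, 0.242] pointing down, gripper open.
Joint ranges: [-2.59, 2.59], [-0.33, 1.99], [-1.39, 1.29], [0.1, 2.45], [-1.04, 4.18], [0.21, 1.99], [-2.66, 2.66]. Speed limits (rad/s): [2.57, 2.57, 3.14, 3.14, 3.14, 3.14, 3.14].

## Interface

Orientations are given as [roll, pitch, yaw] about the fixed x, y, z axes, in that order (R = Rz(yaw) Ry(pitch) Rx(roll)).
In Python, from plant import robot gives the robot as it stands. Calls block until the motion is done:
- robot.goto(position, orientation): joint-space move of the TCP to a pose.
- robot.move_straight(position, vel=0.15, attitude=None, contact_N=None): straight line of the TCP; attitude=None keeps the orientation; vel is the mean speed in m/s. With contact_N (N) it stops when the force on the tool has changed by that much, and returns True; else False.
- robot.move_joints(angles): joint-space move.
- robot.grip(opening, strength=None): opening from 0.0 (shut) to 1.0 (fully open); strength is the grip in N (None keeps the last); returns when the fingers have stopped.
- robot.sleep(seconds).
- robot.inverse_kinematics(position, orientation): joint angles nearest the present ones, or None.
- robot.sense(): the state.
- robot.grab_frame(name): name is "scene" or "top" or "wrist"; returns a dict with "image" (384x512x3 uint8, red, green, blue), "range_z" (384x512 float32, m along the optical axis (not along the pixel's ray), 0 where there is no reading), "fx", "fy", "cx", "cy" (pixels), "dist_coeffs" ([k1, k2, p1, p2, k3] as OpenCV has them; the pictures are not rectified), "R" (3x3) and "t" (3): a world point X has camera coordinates R X + t. Camera axes: x right, y down, z forward; pixel columns grow to the right and rows downward; lengths in m; the calibration is good to about 2 mm. A picture is of the moment at which its call begins.
A pose or a line that the arm cannot do raises robot.IKError and nothing moves.
- robot.close_job(): hands the job in; it is judged then, once.
The state is a dict: "t": time; "joint_pos": joint angles; "joint_velocities": joint speeds; "effort": joint torques, N m; "tcp_pos": TCP position; "tcp_rot": TCP orientation; "wrist_force": force on the tool from outside, world axes, zero at the start; "torque": the same for the moment, N m; "opening": opening from 0.0 (shut) to 1.0 (fully open); "gripper_force": force on a finger pad.
Only numpy, scipy, OpenCV 4.12 (cv2) and the standard library are available. Lean on these libraries where they do the work, as an engineer would, in place of code of your own. Each camera call takes 0.05 s, during which the arm holds its last target. There are 200 camera calls.

## Task

Take the yellow T-key from its wooden block, set its blade fully into the slotted brass screw of the blue fixture, turn the screw clockwise until it stops so the axle stub is clamped, and leave the key standing in the slot. Then lift the red-handled snap ring pliers out of their rack, squeeze them to spread the ring, slide it down over the stub until it is level with the brass-coloured groove, and finish while still holding it there: ring spread around the groove, pliers upright and carried by the gripper alone, not resting on the fixture. Leave the other things on the bench where they are.

Things in the scene. Friction and masses are not known exactly. Their poses are not given: they have to be found in the camera images.
- fixture: blue steel base plate 90 x 200, 20 thick, fixed to the black bench. Origin: centre of its underside; x across, y along its length, z up. On it stand a dark clamp block 66 x 66, its top 50 above the bench, at y = +45, with an upright steel axle stub in it, and a brass captive clamp screw at y = -55
- groove (a point): middle of the brass-coloured groove in the axle stub, on the stub's axis, 66 above the bench. Groove 9 high, 26 diameter; stub 32 diameter, its flat top 94 above the bench with a 6 high cone shaped lead-in (25 diameter at the top)
- slot (a point): centre of the mouth of the slot in the round brass screw head (about 36 across), 46 above the bench. The slot is 30 long along this point's x, 11.5 wide along its y, 22 deep; the point turns with the screw
- screw (a joint): angle of the captive screw, rad: 0 is fully loose, it grows turning clockwise seen from above and stops hard at 1.5 (clamped tight). It stays where it is left; friction about 0.08 N m
- block: wooden key block 70 x 70 x 40 high, fixed, the key stands in a pocket in its top. Origin: centre of the underside
- key: T-key, 86 tall, 150 g, standing upright in the wooden block. Origin: bottom of its flat steel blade (22 along x, 8 along y, 20 long, the lowest 8 tapering to 3 along y); a 29 diameter collar from z = 20 to 25 rests on the block's top (later on the screw head); yellow crossbar 70 along x, 16 along y, from z = 66 to 86 (grip it across y at z = 76)
- rack: wooden stand, foot 130 x 100, with an aluminium fork on top: fork top 105 above the bench, open towards its +x, 52 between the prongs, which end at x = +16. Fixed. Origin: centre of the foot's underside
- pliers: snap ring pliers, 0.28 kg, hanging upright in the fork by their dark crosshead (30 along x, 82 along y, 10 high, lying on the fork top). Origin: centre of the crosshead's underside; z up. The steel snap ring is fastened on the two jaw tips below and stays on them, lying level, 60 below the origin, its centre 34 along +x. Take them out straight up
- grip (a point): point midway between the two red handles, at (0, 0, 67) in the pliers' frame: grip them here across y. Flat faces 20 wide (x), from 27 below to 27 above this point, 58 apart over their outsides when relaxed, 46 when squeezed to the stop
- ring (a point): centre of the ring, half way up its thickness: (34, 0, -60) in the pliers' frame. 4 thick, 39 outside, 29 inside diameter when relaxed (too small for the stub). Each half moves about 6.5 outwards along the pliers' y when fully spread: then it has about 4 of play every way around the stub. Any yaw about the stub will do
- jaw_left (a joint): opening of the jaw and handle on the pliers' +y side, rad: 0 relaxed, stop at about 0.1 (fully spread). Squeezing the handles opens the jaws; a spring resists with about 8 N, so a grip of 20 N or more brings both to the stop
- jaw_right (a joint): the same for the -y side
- scissors: red-handled scissors lying flat, about 170 long (loose bystander)
- spool: grey reel of yellow wire lying flat, 72 diameter, 40 high (loose bystander)
- knife: black utility knife lying flat, about 145 long (loose bystander)
- tape: blue roll of tape lying flat, 76 diameter, 25 high (loose bystander)
- paintjar: green paint jar with white lid, 66 diameter, 60 high (loose bystander)
- wheel: grey caster wheel with black tyre lying flat, 76 diameter, 32 high (loose bystander)
- brush: paint brush lying flat (loose bystander)
Not all that is in view belongs to the job. What is shaped like the key but pink or turquoise is not meant.

How it is judged:
On the way, in this order (a step that is already met when the one before it is completed fails the run):
1. the clamp screw is turned tight with the key's blade in its slot (value of joint screw above 1.3 rad and horizontal distance between key and slot below 0.006 m and z of key in the frame of slot below -0.012 m), for 0.1 s.
2. the pliers are out of the rack, squeezed, the spread ring above the stub's top (value of joint each of jaw_left, jaw_right above 0.07 rad and horizontal distance between ring and groove below 0.006 m and z of ring in the frame of groove above 0.024 m and contact force between pliers and the fingers above 5 N), for 0.1 s.
At the end, for the whole second after the job is handed in: Screw beyond 1.3 rad, key released upright (0.25 rad), blade 12 mm or more in the slot; ring spread (jaws beyond 0.07 rad), within 5 mm of the stub axis and 3.5 mm of groove mid height; pliers upright (0.12 rad), still, gripped (over 5 N), under 2 N on the fixture (all of step 1 and value of joint each of jaw_left, jaw_right above 0.07 rad and angle between key's own z axis and vertical below 0.25 rad and contact force between key and the fingers below 0.5 N and horizontal distance between ring and groove below 0.005 m and z of ring in the frame of groove between -0.0035 and 0.0035 m and angle between pliers's own z axis and vertical below 0.12 rad and contact force between pliers and the fingers above 5 N and contact force between pliers and fixture below 2 N and linear speed of pliers below 0.02 m/s); the arm keeps its last pose, push and grip.
It fails at once if a bystander (scissors, spool, knife, tape, jar, wheel or brush) moved by more than 30 mm (distance of any of scissors, spool, knife, tape, paintjar, wheel, brush from where it was at the start of the episode above 0.03 m).
It also fails if it takes over 64 s, if anything falls off the work surface, if the arm or the gripper's body presses on something with over 40 N, if the wrist force passes 120 N, or if a joint passes its speed limit or range.

## Working session

There is one attempt and no reset: what is moved stays moved. The work goes in short steps, each a Python script; the robot and the scene stay as the last script left them, time stands still between calls to the robot, and variables do not carry over. Pictures are saved under pics/ and viewed, at most 10 in all, crops included, and the job is handed in when it is done.

```bash
ls; mkdir -p pics; python3 - <<'E'
from plant import robot
import cv2,numpy as np,pickle
s=robot.sense();print(s,robot.nose_length)
fr={n:robot.grab_frame(n) for n in("scene","top")}
pickle.dump(fr,open('fr.pkl','wb'))
for n,f in fr.items():
    cv2.imwrite(f'pics/{n}0.png',cv2.resize(f['image'][:,:,::-1],(800,600),interpolation=cv2.INTER_CUBIC))
    print(n,f['fx'],f['fy'],f['cx'],f['cy'],f['dist_coeffs'],f['R'],f['t'])
E
```

```text
pics
{'t': 0.0, 'joint_pos': array([ 1.08010876,  0.46946294, -0.04862849,  1.53368169,  0.02411091,
        1.14101362, -0.08233276]), 'joint_velocities': array([-8.14743963e-04, -2.23623670e-05,  2.03113013e-05,  1.54861569e-04,
        1.33241677e-03, -1.76390076e-03,  4.14954204e-04]), 'effort': array([-6.20976571e-04, -5.10294771e+01, -4.65453020e-02, -2.37709022e+01,
        1.08179392e-02,  7.48879829e-03,  4.84677344e-06]), 'tcp_pos': array([ 0.30052057, -0.60378245,  0.2412522 ]), 'tcp_rot': array([-3.13961444e+00,  6.78187629e-05,  4.61820729e-01]), 'wrist_force': array([ 1.00530151,  0.08148891, -1.21269897]), 'torque': array([-0.00113704,  0.02416865, -0.03068699]), 'gripper_force': 0.0, 'opening': 0.9947838933331604} 0.011
scene 450.6122566919667 450.6122566919667 248.26248964156795 196.1785381454003 [0.00900994 0.         0.         0.         0.        ] [[ 0.30293382  0.95296885 -0.00902622]
 [ 0.58679935 -0.19398049 -0.78615399]
 [-0.75093117  0.23285605 -0.61796475]] [-0.14312525 -0.17700993  1.62856047]
top 498.0534262778242 498.0534262778242 249.80555621383775 186.92267133743806 [0.03127508 0.         0.         0.         0.        ] [[ 0.02879558 -0.99957637  0.00423031]
 [-0.99569828 -0.02905621 -0.08798105]
 [ 0.08806669 -0.00167865 -0.99611317]] [-0.03672519  0.50001637  1.61474096]
```

View pics/scene0.png

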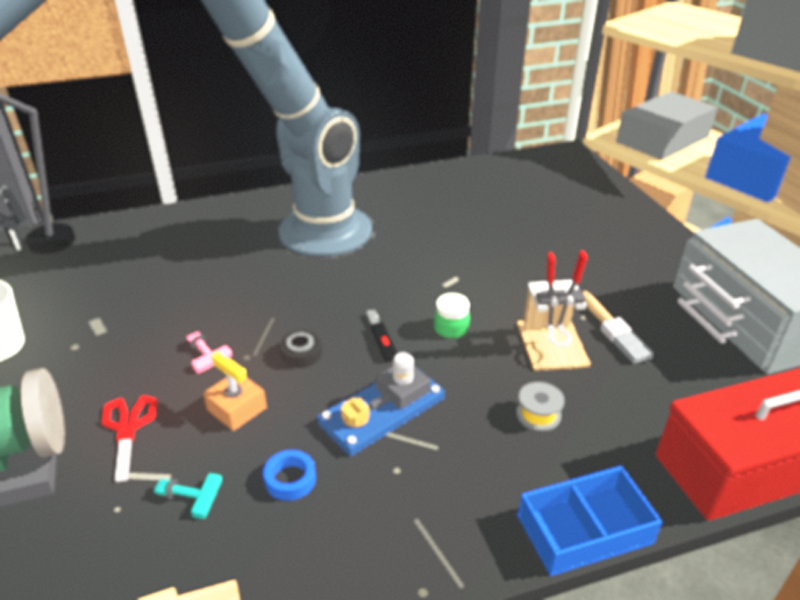

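View pics/top0.png

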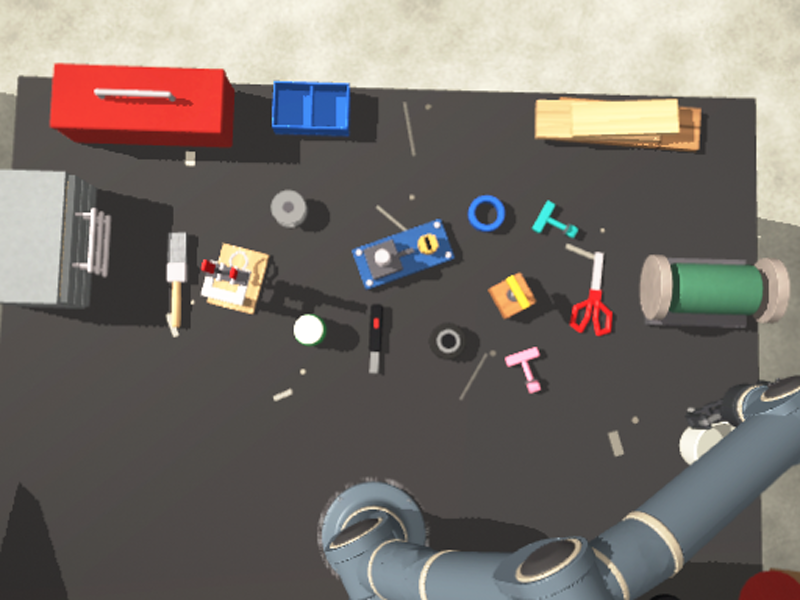

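The top view (800x600) shows these T-shapes: the yellow key standing in its block at (517,290), a pink one lying at (522,365) and a turquoise one lying at (555,218). I choose yellow. The fixture is at (404,255), with the screw at (428,243) and the stub at (382,257). The pliers and rack are at (235,277). Next I'll check close crops.

```bash
cat > h.py <<'E'
import cv2,numpy as np,pickle
def ray(f,u,v):
    K=np.array([[f['fx'],0,f['cx']],[0,f['fy'],f['cy']],[0,0,1]])
    p=cv2.undistortPoints(np.array([[[u,v]]],float),K,np.array(f['dist_coeffs']))[0,0]
    R=np.array(f['R']);c=-R.T@np.array(f['t']);return c,R.T@np.array([p[0],p[1],1])
def atz(f,u,v,z):
    c,d=ray(f,u,v);return c+d*(z-c[2])/d[2]
def proj(f,P):
    K=np.array([[f['fx'],0,f['cx']],[0,f['fy'],f['cy']],[0,0,1]])
    return cv2.projectPoints(np.array(P,float).reshape(-1,1,3),cv2.Rodrigues(np.array(f['R']))[0],np.array(f['t']),K,np.array(f['dist_coeffs']))[0].reshape(-1,2)
def crop(f,u,v,w,h,W,H):  # crop centred on u,v, size w x h -> W x H ; with ticks
    u0,v0=int(u-w/2),int(v-h/2);s=W/w
    im=cv2.resize(f['image'][v0:v0+h,u0:u0+w,::-1],(W,H),interpolation=cv2.INTER_CUBIC)
    for x in range(u0-u0%10+10,u0+w,10):
        X=int((x+.5-u0)*s);cv2.line(im,(X,0),(X,6),(0,255,0),1);cv2.putText(im,str(x),(X-8,16),0,.35,(0,255,0),1)
    for y in range(v0-v0%10+10,v0+h,10):
        Y=int((y+.5-v0)*s);cv2.line(im,(0,Y),(6,Y),(0,255,0),1);cv2.putText(im,str(y),(8,Y+4),0,.35,(0,255,0),1)
    return im
E
python3 - <<'E'
from h import *
fr=pickle.load(open('fr.pkl','rb'));t=fr['top'];s=fr['scene']
a=np.vstack([np.hstack([crop(t,259,163,80,60,400,300),crop(t,328,189,48,36,400,300)]),
 np.hstack([crop(t,150,177,64,48,400,300),crop(s,352,200,80,60,400,300)])])
cv2.imwrite('pics/m1.png',a)
E
```

```text
(no output)
```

View pics/m1.png

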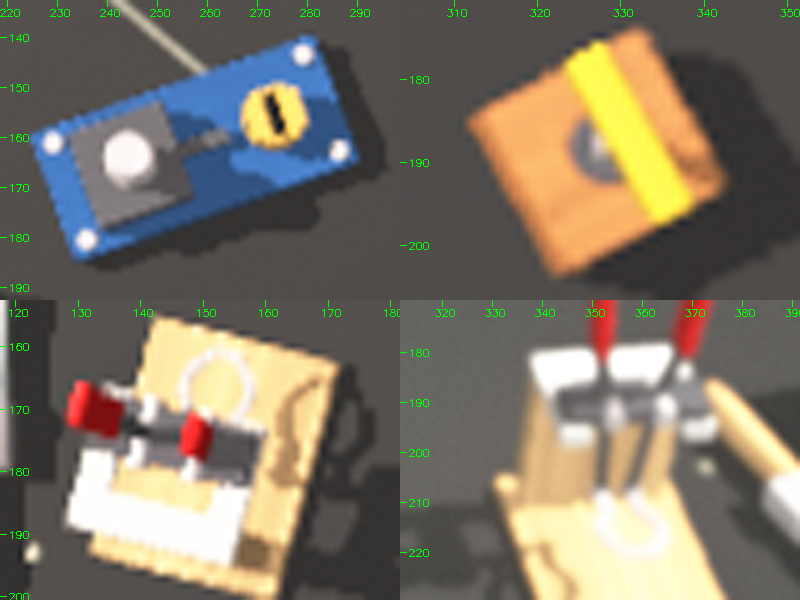

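The crops confirm the yellow key in the block, its crossbar running (325,177)–(336,196) in top pixels. The screw is at (273,155.5) and its slot appears as a dark line. The stub top is at (244,164). The ring of the pliers is at (152.5,166.5), with the handles at (133,170) and (149,174.5).

```bash
python3 - <<'E'
from h import *
from plant import robot
fr=pickle.load(open('fr.pkl','rb'));t=fr['top']
def T(n,X,Y,z):
    u0,v0,s={1:(219,133,5),2:(304,171,400/48),3:(118,153,6.25)}[n]
    return atz(t,u0+X/s-.5,v0+Y/s-.5,z)
pr=lambda n,p:print(n,np.round(p,4))
pr('screw',T(1,273,115,.046));pr('slot a',T(1,266,95,.046));pr('slot b',T(1,281,135,.046))
pr('stub',T(1,128,158,.094))
c=[T(1,*q,.02) for q in((52,142),(302,53),(340,150),(86,240))];pr('fixc',np.mean(c,0));d=(c[0]+c[3]-c[1]-c[2]);pr('fix y dir',np.degrees(np.arctan2(d[1],d[0])))
k=[T(2,*q,.106) for q in((165,60),(205,40),(295,200),(255,222))];pr('key',np.mean(k,0));d=k[2]+k[3]-k[0]-k[1];pr('key len,ang',(np.linalg.norm(d)/2,np.degrees(np.arctan2(d[1],d[0]))))
b=[T(2,*q,.04) for q in((68,125),(245,30),(322,187),(158,275))];pr('block',np.mean(b,0))
h=[T(3,95,100,.199),T(3,195,137,.199)];pr('h',h);pr('hm',np.mean(h,0));d=h[0]-h[1];pr('ang',np.degrees(np.arctan2(d[1],d[0])));pr('ring',T(3,218,87,.045))
w=robot.grab_frame('wrist');R=np.array(w['R']);cc=-R.T@w['t'];s=robot.sense()
from scipy.spatial.transform import Rotation as Ro
Rt=Ro.from_euler('xyz',s['tcp_rot']).as_matrix();pr('cam in tcp',Rt.T@(cc-s['tcp_pos']));pr('camR',Rt.T@R.T);print(w['fx'],s['t'])
E
```

```text
screw [ 0.6037 -0.095   0.046 ]
slot a [ 0.6167 -0.0902  0.046 ]
slot b [ 0.5907 -0.1006  0.046 ]
stub [ 0.5662 -0.002   0.094 ]
fixc [ 0.5854 -0.0454  0.02  ]
fix y dir 111.3695
key [ 0.5033 -0.2753  0.106 ]
key len,ang [ 6.880000e-02 -1.498923e+02]
block [ 0.4999 -0.274   0.04  ]
h [[0.5294 0.3228 0.199 ]
 [0.5134 0.2753 0.199 ]]
hm [0.5214 0.299  0.199 ]
ang 71.3276
ring [0.5564 0.2958 0.045 ]
cam in tcp [ 0.0648 -0.0009 -0.1324]
camR [[ 3.000e-04 -9.661e-01 -2.581e-01]
 [ 1.000e+00  1.000e-04  6.000e-04]
 [-6.000e-04 -2.581e-01  9.661e-01]]
308.8821055406147 0.15
```

```bash
python3 - <<'E'
from h import *
from plant import robot
D=np.pi/180
for p,y in (((.604,-.096,.2),21.6),((.604,-.096,.12),-64.4),((.604,-.096,.12),-70),((.521,.299,.3),-15),((.535,-.003,.3),0),((.535,-.003,.3),-20)):
    q=robot.inverse_kinematics(p,[np.pi,0,y*D]);print(y,None if q is None else np.round(q,2))
out={}
robot.goto([.585,-.05,.20],[np.pi,0,21.6*D]);robot.sleep(.2);out['fix']=robot.grab_frame('wrist')
robot.goto([.503,-.275,.20],[np.pi,0,30*D]);robot.sleep(.2);out['key']=robot.grab_frame('wrist')
pickle.dump(out,open('w1.pkl','wb'));print(robot.sense()['t'],robot.sense()['tcp_pos'])
cv2.imwrite('pics/w1.png',np.vstack([crop(out['fix'],256,192,512,384,400,300),crop(out['key'],256,192,512,384,400,300)])) if 0 else cv2.imwrite('pics/w1.png',np.hstack([cv2.resize(crop(out[k],256,192,400,384,400,384),(400,384)) for k in out]))
E
```

```text
21.6 [ 0.33  0.42 -0.32  1.72  0.15  1.02 -1.24]
-64.4 [ 0.05  0.49  0.06  1.81 -0.04  0.84 -2.57]
-70 [ 0.03  0.49  0.08  1.81 -0.05  0.84 -2.66]
-15 [-0.99  0.32  0.53  1.67 -0.17  1.2  -2.26]
0 [ 0.29  0.22 -0.43  1.77  0.1   1.17 -1.74]
-20 [ 0.25  0.22 -0.38  1.77  0.09  1.17 -2.08]
3.8333 [ 0.50385752 -0.27344812  0.20005883]
```

View pics/w1.png

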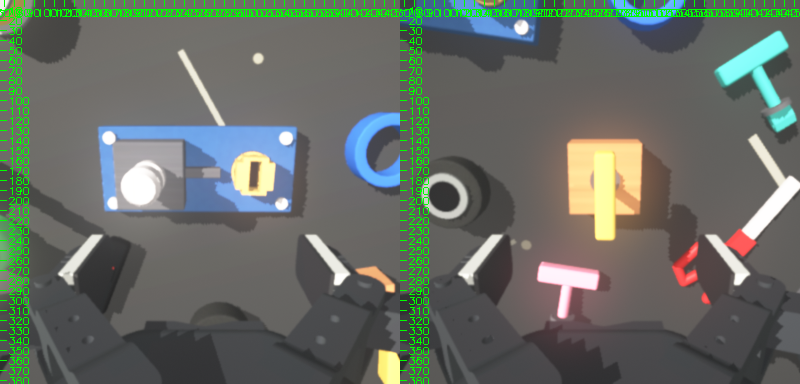

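The wrist pictures show the fixture (screw about (254,175), stub top about (142,183) in its tile) and the yellow key, with its bar at about (604,195). I'll segment by height from the depth images.

```bash
cat >> h.py <<'E'
def cloud(f):
    h,w=f['range_z'].shape;v,u=np.mgrid[0:h,0:w]
    K=np.array([[f['fx'],0,f['cx']],[0,f['fy'],f['cy']],[0,0,1]])
    p=cv2.undistortPoints(np.dstack([u,v]).reshape(-1,1,2).astype(float),K,np.array(f['dist_coeffs'])).reshape(h,w,2)
    z=f['range_z'];C=np.dstack([p*z[...,None],z])-np.array(f['t']);P=C@np.array(f['R'])
    P[z<=0]=np.nan;return P
def flat(P,xy,r,z0,z1,extra=None):
    m=(np.hypot(P[...,0]-xy[0],P[...,1]-xy[1])<r)&(P[...,2]>z0)&(P[...,2]<z1)
    if extra is not None:m&=extra
    q=P[m];rect=cv2.minAreaRect((q[:,:2]*1000).astype(np.float32));c,rad=cv2.minEnclosingCircle((q[:,:2]*1000).astype(np.float32))
    return len(q),np.round(q.mean(0),4),np.round(np.array(rect[0]),1),np.round(rect[1],1),round(rect[2],1),'circ',np.round(c,1),round(rad,1)
E
python3 - <<'E'
from h import *
from plant import robot
w=pickle.load(open('w1.pkl','rb'))
P=cloud(w['key']);I=w['key']['image'].astype(int)
print('key',flat(P,(.503,-.275),.06,.099,.112));print('blk',flat(P,(.503,-.275),.06,.034,.046))
P=cloud(w['fix'])
print('stub',flat(P,(.567,-.003),.04,.089,.1));print('head',flat(P,(.604,-.095),.03,.041,.051))
print('plate',flat(P,(.585,-.046),.14,.015,.025));print('clamp',flat(P,(.568,-.003),.06,.046,.054))
s=robot.sense();print(s['t'],s['tcp_pos'],s['tcp_rot'])
for p,y in (((.503,-.275,.1),210),((.604,-.096,.2),201.6),((.604,-.096,.12),115.6)):
    q=robot.inverse_kinematics(p,[np.pi,0,np.radians(y)]);print(y,None if q is None else np.round(q,2))
cv2.imwrite('pics/w2.png',np.hstack([crop(w['fix'],312,175,70,70,400,400),crop(w['fix'],200,175,70,70,400,400)]))
E
```

```text
key (1803, array([ 0.5038, -0.2733,  0.1065]), array([ 501.8, -274.5]), array([69.8, 16. ]), 30.6, 'circ', array([ 501.9, -274.9]), 35.1)
blk (3785, array([ 0.5036, -0.2731,  0.0408]), array([ 501.4, -274.6]), array([70.5, 70.1]), 30.1, 'circ', array([ 501.1, -274.9]), 49.1)
stub (1127, array([ 0.569 , -0.002 ,  0.0937]), array([567.5,  -1.7]), array([30.7, 31.8]), 13.1, 'circ', array([567.5,  -1.7]), 16.0)
head (990, array([ 0.6042, -0.0944,  0.0465]), array([603.9, -94.9]), array([36.3, 35.9]), 19.5, 'circ', array([603.9, -94.9]), 21.7)
plate (9412, array([ 0.5919, -0.0562,  0.0209]), array([554.2, -55.4]), array([152.3, 200.6]), 21.3, 'circ', array([559.9, -53.8]), 121.1)
clamp (3258, array([ 0.5723, -0.0032,  0.0508]), array([567.3,  -1.6]), array([65.5, 66.5]), 21.8, 'circ', array([567.6,  -1.8]), 45.3)
3.8333 [ 0.50385752 -0.27344812  0.20005883] [-3.14143710e+00 -4.69764584e-04  5.26333481e-01]
210 [ 1.12  0.68 -0.98  1.87  0.69  0.97  1.93]
201.6 [ 0.79  0.61 -1.02  1.7   0.56  1.16  1.56]
115.6 [ 0.56  0.59 -0.66  1.78  0.44  0.93  0.16]
```

View pics/w2.png

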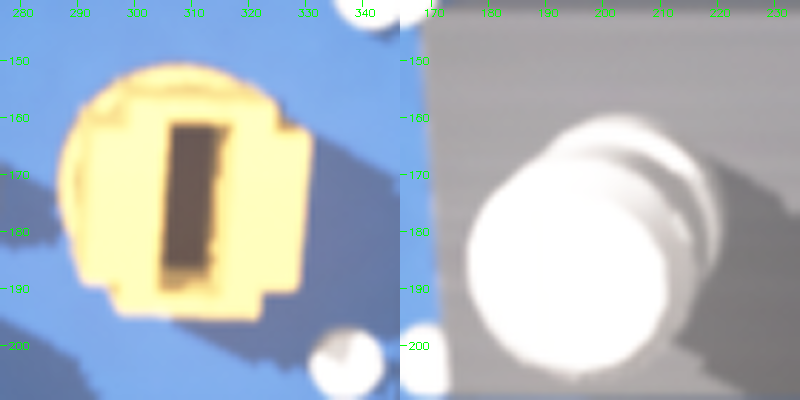

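```bash
cat >> h.py <<'E'
from plant import robot
A=lambda deg:[np.pi,0,np.radians((deg+180)%360-180)]
def fine(p,deg,vel=.15,n=2):
    p=np.array(p,float);c=p.copy()
    for i in range(n):
        robot.move_straight(c,vel=vel if i==0 else .05,attitude=A(deg));robot.sleep(.1)
        e=p-robot.sense()['tcp_pos']
        if np.linalg.norm(e)<6e-4:break
        c=c+e
    return c-p
def st(n=''):
    s=robot.sense();print(n,'t%.2f'%s['t'],np.round(s['tcp_pos'],4),'yaw%.1f'%np.degrees(s['tcp_rot'][2]),'op%.3f'%s['opening'],'gf%.1f'%s['gripper_force'],'F',np.round(s['wrist_force'],1),'M',np.round(s['torque'],2),'j7 %.2f'%s['joint_pos'][6])
E
python3 - <<'E'
from h import *
w=pickle.load(open('w1.pkl','rb'))['fix']
q=[atz(w,*c,.046)[:2] for c in((306.8,161.2),(316.5,161.5),(313.8,190.5),(304.5,190.3))]
print(np.round(q,4),np.mean(q,0));d=q[0]+q[1]-q[2]-q[3];print(np.degrees(np.arctan2(d[1],d[0])))
robot.goto([.5018,-.2745,.17],A(210.6));st()
fine([.5018,-.2745,.135],210.6);st('hover')
b=robot.move_straight([.5018,-.2745,.088],vel=.08,contact_N=10);st(b)
robot.grip(0.0,40);st('grip')
robot.move_straight(robot.sense()['tcp_pos']+[0,0,.08],vel=.12);st('up')
E
```

```text
[[ 0.6152 -0.086 ]
 [ 0.6183 -0.0946]
 [ 0.5915 -0.1038]
 [ 0.5884 -0.0953]] [ 0.60335523 -0.09490199]
19.115745026293308
 t6.12 [ 0.5018 -0.2745  0.17  ] yaw-149.4 op1.004 gf0.0 F [-0.5 -0.2 -0.3] M [-0.01 -0.   -0.01] j7 1.93
hover t6.96 [ 0.5012 -0.2747  0.1345] yaw-149.4 op1.000 gf0.0 F [ 0.1 -0.8 -0.1] M [ 0.01  0.02 -0.01] j7 1.90
False t7.68 [ 0.5021 -0.2743  0.088 ] yaw-149.4 op1.004 gf0.0 F [-0.2 -0.8  0.4] M [-0.06  0.02  0.01] j7 1.85
grip t8.32 [ 0.5019 -0.2747  0.0882] yaw-149.4 op0.177 gf42.7 F [-0.6  0.1  1.5] M [-0.09  0.05  0.02] j7 1.85
up t9.13 [ 0.5012 -0.2748  0.1675] yaw-149.4 op0.181 gf42.4 F [ 0.5  0.3 -2. ] M [ 0.05 -0.01 -0.04] j7 1.93
```

```bash
python3 - <<'E'
from h import *
robot.move_straight([.6037,-.0949,.168],vel=.2,attitude=A(200.8));st('over')
fine([.6037,-.0949,.135],200.8);st('pre')
b=robot.move_straight([.6037,-.0949,.0935],vel=.04,contact_N=8);st(b)
f=robot.grab_frame('wrist');cv2.imwrite('pics/k1.png',crop(f,256,150,300,225,600,450))
E
```

```text
over t10.32 [ 0.6032 -0.0963  0.1675] yaw-159.3 op0.177 gf42.3 F [ 0.  -0.2 -1.1] M [-0.06  0.05 -0.02] j7 1.46
pre t11.13 [ 0.6034 -0.0946  0.1346] yaw-159.2 op0.180 gf42.3 F [ 0.3 -0.4 -2.2] M [ 0.03  0.05 -0.01] j7 1.43
True t12.10 [ 0.6034 -0.0949  0.0941] yaw-159.2 op0.176 gf43.2 F [ 0.  -0.4  4.8] M [-0.09  0.27 -0.  ] j7 1.40
```

View pics/k1.png

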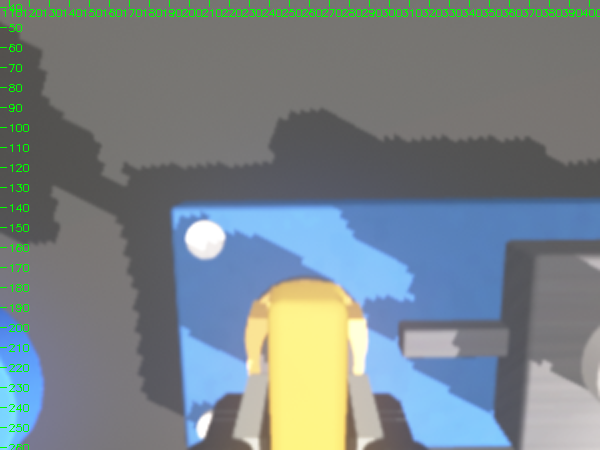

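The picture shows the key's crossbar, at about (264,200), over the brass head. It is seated at z = 0.0941, as expected. Now I'll turn the screw.

```bash
python3 - <<'E'
from h import *
P=[.6036,-.0949,.0945]
for d in (30,60,80,90,96,101):
    robot.move_straight(P,vel=.1,attitude=A(200.8-d));st(d)
    if abs(robot.sense()['torque'][2])>1.5: break
E
```

```text
30 t12.82 [ 0.6032 -0.0951  0.0942] yaw170.9 op0.178 gf42.4 F [-0.5 -0.3 -1.5] M [-0.13  0.17  0.03] j7 0.95
60 t13.50 [ 0.6035 -0.0947  0.0943] yaw140.9 op0.179 gf42.1 F [ 0.6 -0.2 -2.7] M [0.07 0.09 0.04] j7 0.50
80 t14.00 [ 0.6038 -0.0946  0.0944] yaw121.0 op0.181 gf42.0 F [ 0.4  1.  -3.7] M [ 0.2  -0.13  0.  ] j7 0.20
90 t14.32 [ 0.6039 -0.0946  0.0947] yaw111.0 op0.182 gf42.2 F [ 0.5  0.7 -3.1] M [ 0.19 -0.15  0.01] j7 0.05
96 t14.58 [ 0.604  -0.0946  0.0947] yaw105.0 op0.178 gf42.1 F [ 0.8  0.3 -3.2] M [ 0.33 -0.36  0.11] j7 -0.04
101 t14.83 [ 0.604  -0.0948  0.0947] yaw100.1 op0.176 gf43.1 F [ 1.5 -0.6 -3. ] M [ 0.17 -0.4   0.68] j7 -0.11
```

The screw is against its stop: the torque rises to 0.68 N m at 101°. I'll relieve it, release the key and go look at the pliers.

```bash
python3 - <<'E'
from h import *
robot.move_straight([.6039,-.0948,.0942],vel=.1,attitude=A(200.8-95.5));st('relief')
robot.grip(1.0);st('open')
robot.move_straight([.6039,-.0948,.24],vel=.2);robot.sleep(.1)
f=robot.grab_frame('wrist')
robot.goto([.515,.300,.32],A(-15));robot.sleep(.3);st('rack')
g=robot.grab_frame('wrist');pickle.dump({'k':f,'r':g},open('w3.pkl','wb'))
a=crop(f,256,192,400,384,400,384);cv2.imwrite('pics/r1.png',np.hstack([a,crop(g,256,192,400,384,400,384)]))
P=cloud(f);print('keytop',flat(P,(.604,-.095),.06,.105,.12))
P=cloud(g);
for z0,z1 in((.19,.21),(.108,.122),(.1,.1075),(.038,.052)):
    try:print(z0,flat(P,(.525,.298),.07,z0,z1))
    except Exception as e:print(z0,e)
E
```

```text
relief t15.08 [ 0.6042 -0.0949  0.0944] yaw105.2 op0.179 gf42.4 F [ 1.3  1.4 -1.6] M [ 0.24 -0.34  0.01] j7 -0.03
open t15.77 [ 0.6039 -0.0948  0.0942] yaw105.3 op0.998 gf0.0 F [-0.7 -0.1  0.1] M [-0.01  0.06  0.04] j7 -0.03
rack t19.34 [0.5152 0.2997 0.3199] yaw-15.0 op0.999 gf0.0 F [ 0.1  0.1 -0.4] M [ 0.04 -0.    0.  ] j7 -2.57
keytop (1463, array([ 0.6026, -0.092 ,  0.1124]), array([602.8, -93.6]), array([16. , 69.3]), 15.7, 'circ', array([602.8, -93.7]), 35.0)
0.19 (523, array([0.5212, 0.3053, 0.1987]), array([520.6, 305.2]), array([63.2, 19.8]), 76.9, 'circ', array([520. , 305.1]), 32.4)
0.108 (1512, array([0.5234, 0.3038, 0.1157]), array([506.3, 309.2]), array([81.4, 65.8]), 76.3, 'circ', array([511.5, 307.4]), 46.9)
0.1 (1328, array([0.4841, 0.3125, 0.1056]), array([503.4, 309.2]), array([84.2, 71.3]), 77.2, 'circ', array([503. , 308.9]), 54.2)
0.038 (394, array([0.5428, 0.3007, 0.0475]), array([531. , 306.2]), array([52.4, 88.7]), 77.6, 'circ', array([527.6, 306.6]), 48.3)
```

View pics/r1.png

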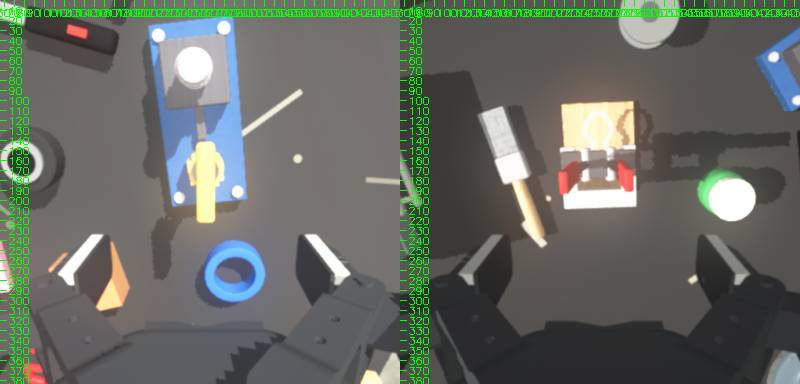

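The left tile shows the key standing upright in the screw, with its bar near (205,180). The right tile shows the pliers with red handle tops at (564,178) and (626,177), and the ring near (598,127). Depth puts the grip point at (0.5206, 0.3052) and the pliers' yaw at −13.1°.

```bash
python3 - <<'E'
from h import *
G=[.5206,.3052];y=-13.1
for z in (.26,.164,.30):
    q=robot.inverse_kinematics([*G,z],A(y));print(z,np.round(q,2))
fine([*G,.24],y,vel=.1);st('hover')
b=robot.move_straight([*G,.164],vel=.08,contact_N=8);st(b)
if not b:
    robot.grip(0.0,60);st('grip')
    robot.move_straight(robot.sense()['tcp_pos']+[0,0,.015],vel=.05);st('up15')
    robot.move_straight(robot.sense()['tcp_pos']+[0,0,.105],vel=.15);robot.sleep(.2);st('up')
    g=robot.grab_frame('wrist');pickle.dump((g,robot.sense()),open('w4.pkl','wb'))
    cv2.imwrite('pics/p1.png',crop(g,256,150,300,225,800,600))
    for yy in (-13,0,20,40):
        q=robot.inverse_kinematics([.5674-.034*np.cos(yy*np.pi/180),-.0017-.034*np.sin(yy*np.pi/180),.23],A(yy));print(yy,np.round(q,2))
E
```

```text
0.26 [-0.24  0.38 -0.48  1.67  0.19  1.14 -2.57]
0.164 [-0.27  0.47 -0.44  1.77  0.24  0.95 -2.61]
0.3 [-0.23  0.35 -0.49  1.62  0.17  1.22 -2.55]
hover t20.79 [0.5203 0.3049 0.2392] yaw-13.1 op0.999 gf0.0 F [ 0.7  0.3 -0.4] M [ 0.01  0.04 -0.03] j7 -2.58
False t21.88 [0.521  0.3055 0.1646] yaw-13.1 op1.003 gf0.0 F [0.7 0.3 0.5] M [-0.01 -0.05 -0.  ] j7 -2.61
grip t22.35 [0.5214 0.305  0.1665] yaw-13.1 op0.495 gf62.4 F [-1.7 -3.1 10.9] M [-0.78  0.52 -0.02] j7 -2.61
up15 t22.85 [0.5213 0.305  0.1813] yaw-13.1 op0.498 gf61.2 F [-0.  -0.4 -2.4] M [-0.02  0.03  0.  ] j7 -2.60
up t23.90 [0.5209 0.3046 0.2851] yaw-13.1 op0.496 gf61.2 F [ 0.8  1.1 -2.6] M [ 0.   -0.05 -0.03] j7 -2.55
-13 [ 0.22  0.28 -0.37  1.87  0.12  1.02 -2.  ]
0 [ 0.26  0.28 -0.41  1.87  0.13  1.02 -1.77]
20 [ 0.31  0.29 -0.44  1.86  0.14  1.03 -1.41]
40 [ 0.37  0.31 -0.49  1.84  0.17  1.03 -1.06]
```

View pics/p1.png

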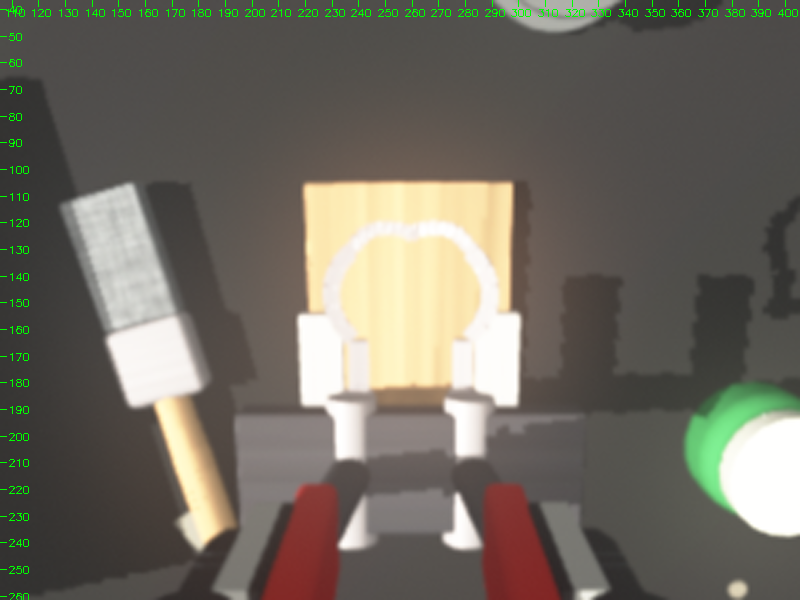

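The picture shows the pliers held upright and clear of the rack, with the ring spread: left edge (231,145), right edge (289,145), top (258,121). I'll measure the ring relative to the TCP from depth.

```bash
cat >> h.py <<'E'
def ringloc(g,s,zr=None):
    P=cloud(g);y=s['tcp_rot'][2];c,n=np.cos(y),np.sin(y)
    D=P-s['tcp_pos'];L=np.dstack([D[...,0]*c+D[...,1]*n,-D[...,0]*n+D[...,1]*c,D[...,2]])
    m=(L[...,0]>.012)&(L[...,0]<.065)&(abs(L[...,1])<.035)&(L[...,2]>-.128)&(L[...,2]<-.105)
    q=L[m];q=q[q[:,0]>.03];zt=np.median(q[:,2])
    a=np.percentile(q,[1,99],0);print(len(q),'x',np.round(a[:,0],4),'y',np.round(a[:,1],4),'z',np.round(np.percentile(q[:,2],[5,25,50,75,95]),4))
    return q,L
E
python3 - <<'E'
from h import *
g,s=pickle.load(open('w4.pkl','rb'));q,L=ringloc(g,s)
print(np.round(s['tcp_rot'],4))
# vertical ordering at ring front & sides, and crosshead top
for lo,hi in((.03,.035),(.035,.04),(.04,.045),(.045,.05),(.05,.06)):
    r=q[(q[:,0]>lo)&(q[:,0]<hi)];print(lo,len(r),np.round([r[:,1].min(),r[:,1].max(),np.median(r[:,2])],4))
m=(abs(L[...,0]-.008)<.008)&(abs(L[...,1])<.045)&(L[...,2]<-.03)&(L[...,2]>-.07);r=L[m]
print('crosshead',len(r),np.round(np.percentile(r,[1,50,99],0),4))
# image-based extents at ring-top plane z (left/right/top px)
zt=s['tcp_pos'][2]-.117;y=s['tcp_rot'][2]
for u,v in((230.5,146),(290.5,146),(248,121),(270,121)):
    d=atz(g,u,v,zt)-s['tcp_pos'];print(np.round([d[0]*np.cos(y)+d[1]*np.sin(y),-d[0]*np.sin(y)+d[1]*np.cos(y)],4))
E
```

```text
523 x [0.0302 0.0531] y [-0.0263  0.0264] z [-0.1226 -0.121  -0.1193 -0.1184 -0.1177]
[ 3.1404e+00  1.3000e-03 -2.2860e-01]
0.03 77 [-0.0264  0.0265 -0.1185]
0.035 82 [-0.0262  0.0266 -0.1183]
0.04 93 [-0.0245  0.0249 -0.1188]
0.045 120 [-0.0214  0.0213 -0.1204]
0.05 151 [-0.0157  0.0157 -0.1211]
crosshead 3435 [[ 0.0002 -0.0397 -0.0597]
 [ 0.0076 -0.0001 -0.051 ]
 [ 0.0154  0.0401 -0.0328]]
[0.0334 0.0234]
[ 0.0334 -0.0249]
[0.0532 0.0092]
[ 0.0532 -0.0082]
```

```bash
python3 - <<'E'
from h import *
g,s=pickle.load(open('w4.pkl','rb'));q,L=ringloc(g,s)
def plane(r,n):
    for i in range(6):
        A_=np.c_[r[:,:2],np.ones(len(r))];c=np.linalg.lstsq(A_,r[:,2],rcond=None)[0];e=r[:,2]-A_@c;r=r[abs(e)<max(.0012,1.5*e.std())]
    print(n,len(r),np.round(c,4),'rms',e.std().round(5),np.round([r.min(0),r.max(0)],4).tolist())
m=(L[...,0]>.0)&(L[...,0]<.02)&(abs(L[...,1])<.042)&(abs(L[...,1])>.022)&(L[...,2]<-.045)&(L[...,2]>-.06);plane(L[m],'cross')
for a in (-.123,-.121):
  plane(q[q[:,2]>a],'ring')
# rays upper-bound top: in pixel columns, max z per x bin
for x in np.arange(.03,.054,.004):
    r=q[abs(q[:,0]-x)<.002];print(round(x,3),np.round(np.percentile(r[:,2],[10,50,90]),4))
E
```

```text
523 x [0.0302 0.0531] y [-0.0263  0.0264] z [-0.1226 -0.121  -0.1193 -0.1184 -0.1177]
cross 1164 [-0.0216 -0.0015 -0.051 ] rms 0.00053 [[0.0, -0.0407, -0.0525], [0.0141, 0.0412, -0.0498]]
ring 369 [-0.1475  0.0197 -0.113 ] rms 0.00064 [[0.03, -0.0264, -0.122], [0.0538, 0.0264, -0.1164]]
ring 349 [-0.083   0.0014 -0.1155] rms 0.00061 [[0.03, -0.0264, -0.1208], [0.0531, 0.0265, -0.1174]]
0.03 [-0.1192 -0.1184 -0.118 ]
0.034 [-0.1191 -0.1184 -0.1178]
0.038 [-0.1192 -0.1183 -0.1174]
0.042 [-0.1197 -0.1188 -0.1178]
0.046 [-0.1217 -0.1196 -0.1182]
0.05 [-0.1224 -0.121  -0.119 ]
```

```bash
python3 - <<'E'
from h import *
T=np.array([.5674-.0337,-.0017])
robot.move_straight([*T,.285],vel=.17,attitude=A(0));st('over')
fine([*T,.236],0,vel=.1);robot.sleep(.2);st('pre')
g=robot.grab_frame('wrist');s=robot.sense();pickle.dump((g,s),open('w5.pkl','wb'))
q,L=ringloc(g,s);print('stub',flat(cloud(g),(.5674,-.0017),.03,.091,.0975))
cv2.imwrite('pics/p2.png',crop(g,258,150,120,90,800,600))
E
```

```text
over t25.91 [ 0.5337 -0.0007  0.2851] yaw0.1 op0.496 gf61.2 F [-0.3  0.  -3.4] M [-0.02  0.05 -0.01] j7 -1.73
pre t27.20 [ 0.533  -0.0019  0.2352] yaw0.0 op0.493 gf61.2 F [ 0.2 -0.6 -3.5] M [ 0.04 -0.02 -0.05] j7 -1.75
528 x [0.0303 0.0534] y [-0.0258  0.0268] z [-0.1221 -0.1205 -0.119  -0.1182 -0.1173]
stub (801, array([ 0.5676, -0.0018,  0.0944]), array([567.3,  -1.7]), array([28.6, 28. ]), 71.3, 'circ', array([567.3,  -1.8]), 14.8)
```

View pics/p2.png

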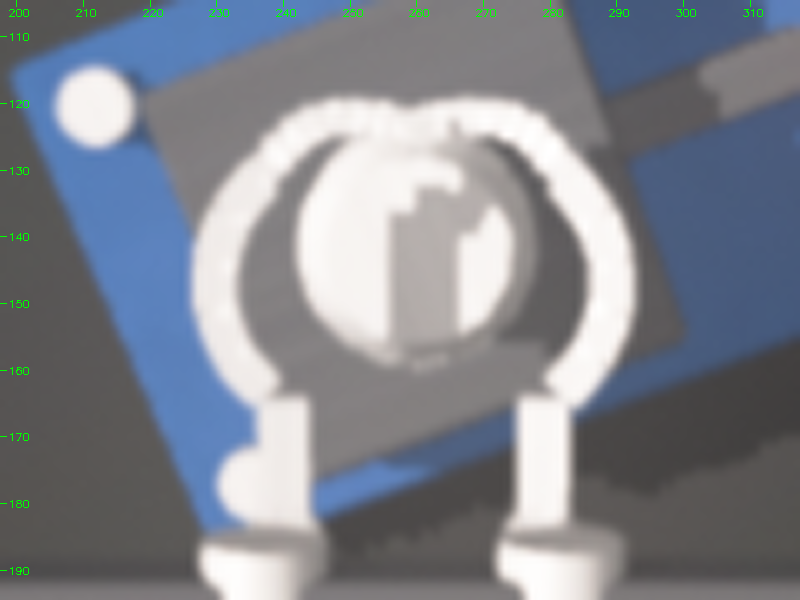

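The ring is centred around the stub: ring spans u = 226–293, and the stub top is centred at about (258,142). I'll lower it now.

```bash
python3 - <<'E'
from h import *
T=np.array([.5335,-.0018])
b=fine([*T,.225],0,vel=.05);st(b)
for z in(.205,.1868):
    b=robot.move_straight([*T,z],vel=.04,contact_N=6);robot.sleep(.1);st(b)
    if b:break
else:
    print(fine([*T,.1868],0,vel=.03,n=3))
robot.sleep(.4);st('end')
g=robot.grab_frame('wrist');s=robot.sense();q,L=ringloc(g,s);print('key',flat(cloud(g),(.603,-.094),.06,.105,.12))
cv2.imwrite('pics/p3.png',np.hstack([crop(g,258,150,100,100,400,400),crop(robot.grab_frame('scene'),258,240,60,60,400,400)]))
E
```

```text
[0. 0. 0.] t27.70 [ 0.5335 -0.0018  0.2249] yaw-0.0 op0.492 gf61.2 F [-0.4  0.7 -3. ] M [-0.01  0.02  0.03] j7 -1.76
False t28.45 [ 0.5337 -0.0018  0.2052] yaw0.0 op0.494 gf61.2 F [-0.4 -0.5 -2.3] M [-0.02 -0.01 -0.03] j7 -1.77
False t29.16 [ 0.5337 -0.0018  0.187 ] yaw-0.0 op0.494 gf61.2 F [-0.1  0.2 -2.8] M [ 0.01 -0.04 -0.03] j7 -1.78
[0. 0. 0.]
end t29.91 [ 0.5335 -0.0018  0.1868] yaw0.0 op0.495 gf61.2 F [ 0.3  0.2 -2.9] M [ 0.02 -0.04 -0.02] j7 -1.78
564 x [0.0303 0.0534] y [-0.0257  0.0268] z [-0.1228 -0.1206 -0.119  -0.118  -0.1166]
key (2666, array([ 0.6032, -0.0928,  0.1124]), array([603.2, -94.1]), array([16.5, 69.7]), 15.7, 'circ', array([602.8, -94. ]), 35.0)
```

View pics/p3.png

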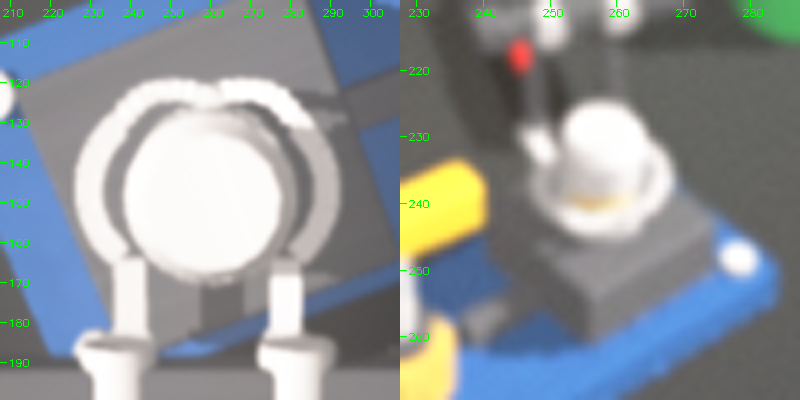

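The ring surrounds the stub at groove height and touches nothing: the wrist force of −2.9 N is about the pliers' weight. The key is upright with its top at 0.112 m. Handing in.

```bash
python3 -c "
from plant import robot
print(robot.close_job())"
```

```text
the job is handed in; nothing more can be done
None
```

I handed the job in at about 30 s of the 64 s allowed; the hand-in returned no verdict. The screw was turned to its stop with the key left standing in the slot. The spread ring was held level with the groove, carried by the gripper alone.

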